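# Load the model-paint caddy by colour

## Robot

A 6-joint arm with a two-finger parallel gripper is mounted at the origin on the work surface. World frame = base frame: x ahead of the robot, y to its left, z up, the work surface at z = 0. Lengths are in m, angles in degrees, forces in N, time in s.
With the tool pointing down it reaches from about 0.35 to 0.725 m from the base axis. Payload 4.3 kg.
Tool frame: the origin (TCP) lies on the centre line of the jaws, within the pads' length; the fingertips stand 8 mm ahead of it and the grasp point (between the pads) lies 11 mm behind it; z points along the fingers, y is the line along which they close (so a half turn about z gives the same grasp; the last joint's range is limited). The gripper opens to 85 mm and grips with 20 to 120 N. Pads are 22 mm wide; open, the fingers measure 114 mm over their backs; the gripper's body (76 mm by 85 mm) begins 54 mm behind the grasp point. The pads swing forward as they close: fully open they stand 13 mm farther back than shut.
Start: joints at [-81.377, 21.618, 4.641, 73.018, 0, 83.68], TCP at [0.148, -0.556, 0.239] pointing down, gripper open.
Joint ranges: [-156.06, 156.06], [-48.1, 94.91], [-58.44, 69.94], [-101.28, 121.22], [-78.64, 73.56], [-180, 180]. Speed limits (degrees/s): [147.25, 147.25, 180, 180, 180, 180].

## Interface

Orientations are given as [roll, pitch, yaw] about the fixed x, y, z axes, in that order (R = Rz(yaw) Ry(pitch) Rx(roll)).
In Python, from bench import manip gives the robot as it stands.
- The arm moves only by the tool carry_out, never from a script. Its argument "targets" is a list of rows, each a list of 7 numbers: the gripper command: -1 is shut, 1 is fully open, values between are in proportion, then the shift along the world's x, y, z in cm, then the turn, a rotation vector about the world's x, y, z in degrees. In form: [[hand, dx, dy, dz, wx, wy, wz], ...]. A call has 1 to 5 rows; each row is the pose to reach, as a shift and turn from the pose commanded when the call began; what a row does not reach only later rows make up. A row lasts 1/12 s, in which the tool goes at most 41.7 mm and 7.16 degrees, less where a joint would pass 70% of its speed; a pose out of reach is approached as far as the arm can. A call with a gripper value outside its range is refused whole. The fingers move at their own pace and stop on an object; "grip_force" is the grip in N (left out, the last holds). Time passes only in rows, so rows that repeat a pose let the fingers close. It gives the time, the measured TCP pose, the force, the opening and the grip force at its end, in the units of the state.
- manip.get_state(): the state, without advancing time (a new reading comes with each control period).
- manip.read_camera(name): name is "scene" or "top" or "wrist"; returns a dict with "pixels" (480x640x3 uint8, red, green, blue), "range_z" (480x640 float32, m along the optical axis (not along the pixel's ray), 0 where there is no reading), "mtx" (3x3 intrinsics, pixels), "R" (3x3) and "t" (3): a world point X has camera coordinates R X + t. Camera axes: x right, y down, z forward; pixel columns grow to the right and rows downward; lengths in m; the calibration is good to about 2 mm. A picture is of the moment at which its call begins.
- manip.job_done(): hands the job in; it is judged then, once.
The state is a dict: "t": time; "qpos": joint angles; "joint_velocities": joint speeds; "tau": joint torques, N m; "position": TCP position; "orientation": TCP orientation; "ft_force": force on the tool from outside, world axes, zero at the start; "wrist_torque": the same for the moment, N m; "finger_gap": finger opening in m; "finger_force": force on a finger pad.
Only numpy, scipy, OpenCV 4.12 (cv2) and the standard library are available. Lean on these libraries where they do the work, as an engineer would, in place of code of your own. Each camera call takes 0.05 s, during which the arm holds its last target. There are 200 camera calls.

## Task

Get the paints ready for the next model aircraft: put each of the four flat-capped glass paint jars (red, yellow, green, blue) into the well of the black caddy whose colour chip matches it, standing upright on the chip. The jars are glass, so set them down gently rather than dropping them or knocking them over. Leave the two pointed dropper bottles where they stand, even though their colours match too.

Things in the scene. Friction and masses are not known exactly. Their poses are not given: they have to be found in the camera images.
- jar_red: Loose glass paint jar, red: an upright cylinder 34 mm in diameter and 52 mm tall with a flat, wide red cap of the same diameter (the cap is the top 15 mm). 40 to 85 g. Origin: centre of its underside, z up. It starts upright on the bench, 30 mm or more from any neighbour. Grip it across the cap, so that the fingertips clear the caddy's rim.
- jar_yellow: Loose glass paint jar, yellow: an upright cylinder 34 mm in diameter and 52 mm tall with a flat, wide yellow cap of the same diameter (the cap is the top 15 mm). 40 to 85 g. Origin: centre of its underside, z up. It starts upright on the bench, 30 mm or more from any neighbour. Grip it across the cap, so that the fingertips clear the caddy's rim.
- jar_green: Loose glass paint jar, green: an upright cylinder 34 mm in diameter and 52 mm tall with a flat, wide green cap of the same diameter (the cap is the top 15 mm). 40 to 85 g. Origin: centre of its underside, z up. It starts upright on the bench, 30 mm or more from any neighbour. Grip it across the cap, so that the fingertips clear the caddy's rim.
- jar_blue: Loose glass paint jar, blue: an upright cylinder 34 mm in diameter and 52 mm tall with a flat, wide blue cap of the same diameter (the cap is the top 15 mm). 40 to 85 g. Origin: centre of its underside, z up. It starts upright on the bench, 30 mm or more from any neighbour. Grip it across the cap, so that the fingertips clear the caddy's rim.
- chip_red: red chip, 50 x 50 x 3 mm, fixed on the floor of one well of the fixed black caddy (136 mm square, 2 x 2 wells 72 mm apart); marks the well for the red jar. Origin: centre of its underside, 4 mm above the bench, z up; x, y along the well's walls. The jar stands on its top, 7 mm above the bench. Well: 52 mm square, rim 22 mm above the bench; walls 20 mm between wells, 6 mm outside.
- chip_yellow: yellow chip, 50 x 50 x 3 mm, fixed on the floor of one well of the fixed black caddy (136 mm square, 2 x 2 wells 72 mm apart); marks the well for the yellow jar. Origin: centre of its underside, 4 mm above the bench, z up; x, y along the well's walls. The jar stands on its top, 7 mm above the bench. Well: 52 mm square, rim 22 mm above the bench; walls 20 mm between wells, 6 mm outside.
- chip_green: green chip, 50 x 50 x 3 mm, fixed on the floor of one well of the fixed black caddy (136 mm square, 2 x 2 wells 72 mm apart); marks the well for the green jar. Origin: centre of its underside, 4 mm above the bench, z up; x, y along the well's walls. The jar stands on its top, 7 mm above the bench. Well: 52 mm square, rim 22 mm above the bench; walls 20 mm between wells, 6 mm outside.
- chip_blue: blue chip, 50 x 50 x 3 mm, fixed on the floor of one well of the fixed black caddy (136 mm square, 2 x 2 wells 72 mm apart); marks the well for the blue jar. Origin: centre of its underside, 4 mm above the bench, z up; x, y along the well's walls. The jar stands on its top, 7 mm above the bench. Well: 52 mm square, rim 22 mm above the bench; walls 20 mm between wells, 6 mm outside.
- dropper_yellow: Look-alike that stays out: loose yellow plastic dropper bottle, 32 mm in diameter, with a sloping yellow shoulder and a narrow white pointed nozzle on top (no wide cap), 66 mm tall overall. Origin: centre of its underside, z up.
- dropper_blue: Look-alike that stays out: loose blue plastic dropper bottle, 32 mm in diameter, with a sloping blue shoulder and a narrow white pointed nozzle on top (no wide cap), 66 mm tall overall. Origin: centre of its underside, z up.
Mind the look-alikes: they are no part of the job. Of the things like the chip_blue, leave any that is grey; of the rest the smaller one is meant.

How it is judged (in metres and radians):
At the end, for the whole second after the job is handed in: Each jar stands upright (within 0.12 rad), flat on the chip of its own colour, its axis within 14 mm of the chip's centre, at rest and released; both dropper bottles are upright and within 20 mm of where they started (horizontal distance between jar_red and chip_red below 0.014 m and z of jar_red in the frame of chip_red between 0 and 0.006 m and angle between each of jar_red, jar_yellow, jar_green, jar_blue, dropper_yellow, dropper_blue's own z axis and vertical below 0.12 rad and linear speed of each of jar_red, jar_yellow, jar_green, jar_blue below 0.02 m/s and horizontal distance between jar_yellow and chip_yellow below 0.014 m and z of jar_yellow in the frame of chip_yellow between 0 and 0.006 m and horizontal distance between jar_green and chip_green below 0.014 m and z of jar_green in the frame of chip_green between 0 and 0.006 m and horizontal distance between jar_blue and chip_blue below 0.014 m and z of jar_blue in the frame of chip_blue between 0 and 0.006 m and distance of each of dropper_yellow, dropper_blue from where it was at the start of the episode below 0.02 m); the robot touches nothing.
It fails at once if a glass jar is dropped, thrown or knocked over (moves faster than 0.6 m/s while not held, or tilts by more than 0.8 rad) ((linear speed of jar_red above 0.6 m/s and contact force between jar_red and the fingers below 0.05 N) or (linear speed of jar_yellow above 0.6 m/s and contact force between jar_yellow and the fingers below 0.05 N) or (linear speed of jar_green above 0.6 m/s and contact force between jar_green and the fingers below 0.05 N) or (linear speed of jar_blue above 0.6 m/s and contact force between jar_blue and the fingers below 0.05 N) or angle between any of jar_red, jar_yellow, jar_green, jar_blue's own z axis and vertical above 0.8 rad).
It fails at once if the yellow dropper bottle is shifted by more than 20 mm, lifted or tipped over (distance of dropper_yellow from where it was at the start of the episode above 0.02 m or angle between dropper_yellow's own z axis and vertical above 0.5 rad).
It fails at once if the blue dropper bottle is shifted by more than 20 mm, lifted or tipped over (distance of dropper_blue from where it was at the start of the episode above 0.02 m or angle between dropper_blue's own z axis and vertical above 0.5 rad).
It also fails if it takes over 93 s, if anything falls off the work surface, if the arm or the gripper's body presses on something with over 40 N, if the wrist force passes 120 N, or if a joint passes its speed limit or range.

## Working session

There is one attempt and no reset: what is moved stays moved. The work goes in short steps, Python scripts to look and compute and a tool call to move; the robot and the scene stay as the last step left them, time stands still between calls to the robot, and variables do not carry over. Pictures are saved under pics/ and viewed, at most 14 in all, crops included, and the job is handed in when it is done.

Besides the shell and the picture viewer there is one more tool, called after "Call:" by a JSON object that holds its "method" and its "body", one argument or row to a line. carry_out: Moves the arm, as the interface text tells. Its arguments: {"type":"object","properties":{"targets":{"type":"array","items":{"type":"array","items":{"type":"number"}}},"grip_force":{"type":"number"}},"required":["targets"]}

```bash
mkdir -p pics
python3 - <<'E'
from bench import manip
import cv2,pickle
d={}
for n in("top","scene"):
    c=manip.read_camera(n); d[n]=c
    cv2.imwrite(f"pics/{n}0.png",c["pixels"][:,:,::-1])
    print(n,c["mtx"],c["R"],c["t"])
pickle.dump(d,open("c0.pkl","wb"))
print(manip.get_state())
E
```

```text
top [[511.42810325   0.         315.9829432 ]
 [  0.         511.42810325 236.57223498]
 [  0.           0.           1.        ]] [[ 0.0293958  -0.99947755 -0.01343544]
 [-0.99591994 -0.02813858 -0.08574204]
 [ 0.08531919  0.01590107 -0.99622678]] [0.03705128 0.51912024 0.97456748]
scene [[492.97199924   0.         312.8406378 ]
 [  0.         492.97199924 231.95284661]
 [  0.           0.           1.        ]] [[ 0.56268324  0.82660566 -0.01051872]
 [ 0.60979535 -0.42362104 -0.66984688]
 [-0.55815518  0.37049735 -0.74242475]] [-0.31405232 -0.26195417  1.26054269]
{'t': 0.1, 'qpos': array([-8.13753634e+01,  2.16563482e+01,  4.56996682e+00,  7.30174451e+01,
        1.40331596e-03,  8.36803455e+01]), 'joint_velocities': array([-0.01808225, -0.07687781,  0.18635644, -0.08333763, -0.00909527,
        0.00094315]), 'tau': array([ 9.76184492e-04, -4.64693427e+01,  2.70582104e+01,  1.20343489e-02,
       -9.55950532e-05, -3.91981786e-06]), 'position': array([ 0.14820852, -0.55498062,  0.23846367]), 'orientation': array([-1.79896959e+02, -1.28235051e-02,  1.49442783e+01]), 'ft_force': array([ 0.76422112, -0.23459197,  0.11025516]), 'wrist_torque': array([-0.02406576, -0.00697942,  0.01131075]), 'finger_force': 0.0, 'finger_gap': 0.08591760916539411}
```

View pics/top0.png

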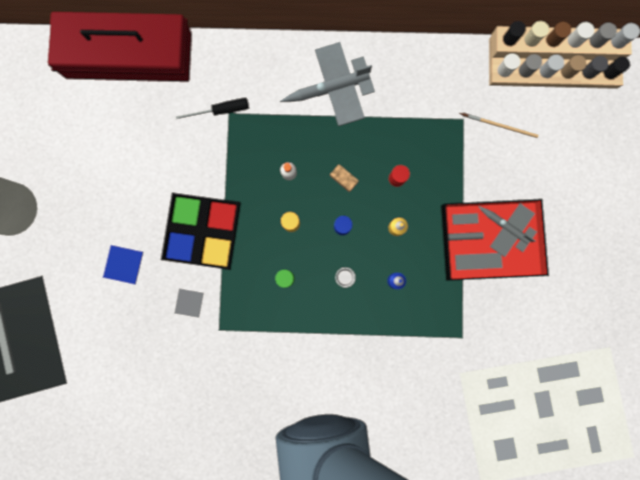

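View pics/scene0.png

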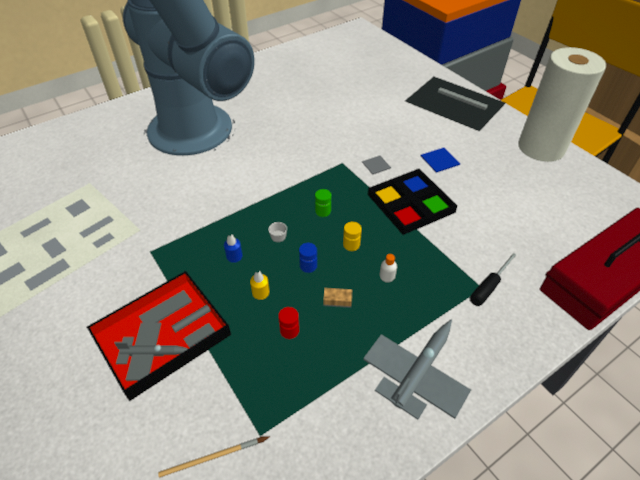

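The top view shows the flat caps red (399,174), yellow (290,221), blue (343,225) and green (284,278). The droppers with white nozzles are yellow (398,226) and blue (397,281), and the caddy is at (200,231).

Blue chip candidates are the one in the caddy (181,247), a larger loose blue square (123,264) and a grey square (189,302). Grey is out, and the smaller of the blue ones, in the caddy well, is meant. I'll confirm that in a crop and measure.

```bash
cat > h.py <<'E'
import numpy as np,cv2
def ray(c,uv,z):
    d=c["R"].T@np.linalg.inv(c["mtx"])@np.array([uv[0],uv[1],1.]); o=-c["R"].T@c["t"]
    return (o+d*(z-o[2])/d[2])[:2]
H={"red":[(0,8),(172,180)],"yellow":[(20,32)],"green":[(45,72)],"blue":[(108,128)]}
def mask(c,col):
    h=cv2.cvtColor(c["pixels"],cv2.COLOR_RGB2HSV); m=0
    for a,b in H[col]: m=m|cv2.inRange(h,(a,120,80),(b,255,255))
    return m
def world(c):
    v,u=np.mgrid[:480,:640]; z=c["range_z"]
    p=np.stack([(u-c["mtx"][0,2])/c["mtx"][0,0]*z,(v-c["mtx"][1,2])/c["mtx"][1,1]*z,z],-1)
    return (p-c["t"])@c["R"]
E
python3 - <<'E'
import pickle,cv2,numpy as np
from h import *
d=pickle.load(open("c0.pkl","rb"))
for n in("top","scene"):
    c=d[n]; W=world(c)
    for col in H:
        m=mask(c,col)
        k,l,s,ce=cv2.connectedComponentsWithStats(m)
        for i in range(1,k):
            if 60<s[i,4]<2500:
                mm=l==i; w=W[mm]; zt=np.percentile(w[:,2],90)
                t=w[w[:,2]>zt-.006]
                ct=max(cv2.findContours(mm.astype(np.uint8),0,2)[0],key=cv2.contourArea)
                r=cv2.minAreaRect(ct)
                cap=mm&(abs(W[...,2]-zt)<.006); v,u=np.nonzero(cap)
                print(n,col,ce[i].round(1),s[i,4],"zt",zt.round(3),"depth",t.mean(0).round(4),"ray@.052",ray(c,(u.mean(),v.mean()),.052).round(4),"@.007",ray(c,ce[i],.007).round(4), "rectside",np.round(r[1],1))
c=d["top"]
hsv=cv2.cvtColor(c["pixels"],cv2.COLOR_RGB2HSV)
roi=np.zeros((480,640),np.uint8); roi[180:285,150:250]=1
dark=(c["pixels"].max(2)<45).astype(np.uint8)*roi
for col in H: dark|=((mask(c,col)>0)*roi).astype(np.uint8)
dark=cv2.morphologyEx(dark,cv2.MORPH_CLOSE,np.ones((5,5)))
ct=max(cv2.findContours(dark,0,2)[0],key=cv2.contourArea)
q=cv2.boxPoints(cv2.minAreaRect(ct)); P=np.array([ray(c,p,.022) for p in q]); print(q,P,P.mean(0),np.linalg.norm(P-np.roll(P,1,0),axis=1))
cv2.imwrite("pics/crop.png",cv2.resize(c["pixels"][170:330,90:250,::-1],(600,600),interpolation=cv2.INTER_CUBIC))
E
```

```text
top red [398.9 174.8] 329 zt 0.053 depth [ 0.6399 -0.1041  0.0554] ray@.052 [ 0.6406 -0.1046] @.007 [ 0.6476 -0.1096] rectside [17.7 21.9]
top red [221.6 215.7] 694 zt 0.012 depth [0.5535 0.2387 0.0174] ray@.052 [0.5505 0.2336] @.007 [0.5556 0.2415] rectside [26.3 26.6]
top yellow [289.9 221.1] 297 zt 0.054 depth [0.5437 0.103  0.0596] ray@.052 [0.5446 0.1035] @.007 [0.5485 0.105 ] rectside [19. 18.]
top yellow [397.2 226.5] 201 zt 0.042 depth [ 0.5416 -0.1047  0.0404] ray@.052 [ 0.5402 -0.1028] @.007 [ 0.5437 -0.1079] rectside [17. 18.]
top yellow [215.9 251.4] 736 zt 0.018 depth [0.479  0.2258 0.0468] ray@.052 [0.4796 0.225 ] @.007 [0.4841 0.2495] rectside [26.9 27.7]
top green [185.7 210.7] 660 zt 0.01 depth [0.5623 0.3104 0.0189] ray@.052 [0.5589 0.3027] @.007 [0.5636 0.3137] rectside [25.  26.6]
top green [284.2 278.2] 317 zt 0.053 depth [0.4352 0.11   0.0551] ray@.052 [0.4352 0.1102] @.007 [0.4353 0.1124] rectside [18. 20.]
top blue [342.6 224.7] 269 zt 0.054 depth [0.5398 0.0023 0.0554] ray@.052 [0.5402 0.0022] @.007 [5.444e-01 1.000e-04] rectside [17. 17.]
top blue [179.9 246
[... 2157 characters left out ...]
ectside [20.9 33.5]
scene blue [415.  183.7] 230 zt 0.021 depth [0.55   0.2585 0.0774] ray@.052 [0.5317 0.28  ] @.007 [0.4864 0.3259] rectside [14.1 20.2]
scene blue [233.2 251.3] 279 zt 0.043 depth [ 0.4485 -0.1102  0.048 ] ray@.052 [ 0.4518 -0.1114] @.007 [ 0.4287 -0.103 ] rectside [21.6 15.9]
scene blue [307.9 256.9] 454 zt 0.054 depth [ 0.5437 -0.0015  0.0559] ray@.052 [5.41e-01 2.00e-04] @.007 [0.525  0.0109] rectside [28. 17.]
[[161.94424 258.34586]
 [172.81137 190.96959]
 [240.7221  201.92294]
 [229.85498 269.2992 ]] [[0.46676257 0.35126898]
 [0.60018642 0.33710002]
 [0.58205053 0.2019418 ]
 [0.44930981 0.21754838]] [0.52457733 0.27696479] [0.13485473 0.13417408 0.13636956 0.13365502]
```

View pics/crop.png

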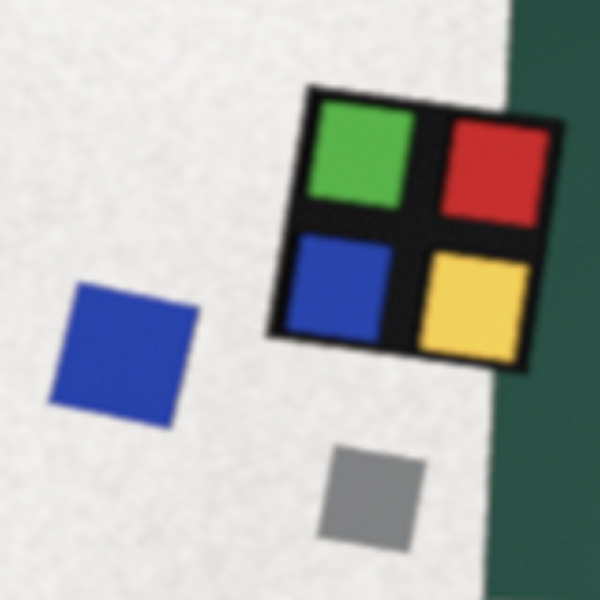

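The crop shows the caddy's blue chip at about (337,290), one of four in the black frame. The loose blue square at (125,355) is larger, so the caddy chip is the one meant. Next I move toward the red jar while turning the wrist to line up with the caddy.

Call:
{"method": "carry_out", "body": {
  "targets": [
    [0.5,2.9,2.7,0,0,0,6.9],
    [0.5,5.8,5.4,0,0,0,13.8],
    [0.5,8.7,8.1,0,0,0,20.7],
    [0.5,11.6,10.8,0,0,0,27.6],
    [0.5,14.5,13.5,0,0,0,34.5]
  ],
  "grip_force": 30
}}

```text
t: 0.52
position: [0.2941, -0.4189, 0.2389]
orientation: [-180.0, -0.0, 49.7]
ft_force: [0.8, -0.3, -0.2]
finger_gap: 0.0637
finger_force: 0.0
```

Call:
{"method": "carry_out", "body": {
  "targets": [
    [0.5,2.9,2.6,0,0,0,6.9],
    [0.5,5.8,5.2,0,0,0,13.8],
    [0.5,8.7,7.8,0,0,0,20.7],
    [0.5,11.6,10.4,0,0,0,27.6],
    [0.5,14.5,13.0,0,0,0,33.9]
  ]
}}

```text
t: 0.93
position: [0.4392, -0.2888, 0.239]
orientation: [-180.0, -0.0, 83.7]
ft_force: [-0.1, -0.4, 0.0]
finger_gap: 0.0638
finger_force: 0.0
```

Call:
{"method": "carry_out", "body": {
  "targets": [
    [0.5,2.9,2.6,0,0,0,0],
    [0.5,5.8,5.2,0,0,0,0],
    [0.5,8.7,7.8,0,0,0,0],
    [0.5,11.6,10.4,0,0,0,0],
    [0.5,14.5,13.0,-1,0,0,0]
  ]
}}

```text
t: 1.35
position: [0.5852, -0.1592, 0.2307]
orientation: [179.8, 0.0, 83.4]
ft_force: [1.1, 0.2, 0.8]
finger_gap: 0.0642
finger_force: 0.0
```

Call:
{"method": "carry_out", "body": {
  "targets": [
    [0.5,2.5,2.4,-3,0,0,0],
    [0.5,4,4,-6,0,0,0],
    [0.5,4.8,4.8,-8,0,0,0],
    [0.5,5.6,5.3,-9,0,0,0],
    [0.5,5.6,5.3,-9,0,0,0]
  ]
}}

```text
t: 1.77
position: [0.6381, -0.1059, 0.1357]
orientation: [-179.7, -0.1, 83.4]
ft_force: [0.6, 0.0, 1.3]
finger_gap: 0.064
finger_force: 0.0
```

Call:
{"method": "carry_out", "body": {
  "targets": [
    [0.5,0,0,-3,0,0,0],
    [0.5,0,0,-6,0,0,0],
    [0.5,0,0,-8.5,0,0,0],
    [0.5,0,0,-10,0,0,0],
    [0.5,0,0,-10.4,0,0,0]
  ]
}}

```text
t: 2.18
position: [0.6373, -0.1085, 0.0338]
orientation: [-179.8, -0.0, 83.2]
ft_force: [-1.1, -0.5, -0.1]
finger_gap: 0.0638
finger_force: 0.0
```

Call:
{"method": "carry_out", "body": {
  "targets": [
    [0.5,0,0,0,0,0,0],
    [0.1,0,0,0,0,0,0],
    [-0.1,0,0,0,0,0,0],
    [-0.3,0,0,0,0,0,0],
    [-0.5,0,0,0,0,0,0]
  ]
}}

```text
t: 2.6
position: [0.6409, -0.1083, 0.0378]
orientation: [179.8, 0.1, 83.3]
ft_force: [-0.4, -0.8, 7.0]
finger_gap: 0.033
finger_force: 29.5
```

Call:
{"method": "carry_out", "body": {
  "targets": [
    [-1,0,0,0,0,0,0],
    [-1,0,0,0,0,0,0],
    [-1,0,0,0,0,0,0],
    [-1,0,0,0,0,0,0],
    [-1,0,0,0,0,0,0]
  ]
}}

```text
t: 3.02
position: [0.6409, -0.1083, 0.0378]
orientation: [179.8, 0.1, 83.3]
ft_force: [-1.3, 0.1, 7.0]
finger_gap: 0.033
finger_force: 29.5
```

Call:
{"method": "carry_out", "body": {
  "targets": [
    [-1,0,0,1,0,0,0],
    [-1,0,0,3,0,0,0],
    [-1,0,0,6,0,0,0],
    [-1,0,0,9,0,0,0],
    [-1,0,0,10,0,0,0]
  ]
}}

```text
t: 3.43
position: [0.6417, -0.1081, 0.1411]
orientation: [179.6, 0.1, 83.4]
ft_force: [0.7, 0.5, 0.3]
finger_gap: 0.0331
finger_force: 30.1
```

Call:
{"method": "carry_out", "body": {
  "targets": [
    [-1,-0.5,2,0,0,0,0],
    [-1,-1.4,5.5,0,0,0,0],
    [-1,-2.3,9,0,0,0,0],
    [-1,-3.2,12.5,0,0,0,0],
    [-1,-4.1,16,0,0,0,0]
  ]
}}

```text
t: 3.85
position: [0.5975, 0.0538, 0.1355]
orientation: [180.0, -0.0, 83.3]
ft_force: [1.7, -0.5, -0.6]
finger_gap: 0.0329
finger_force: 30.1
```

Call:
{"method": "carry_out", "body": {
  "targets": [
    [-1,-0.9,3.5,0,0,0,0],
    [-1,-1.8,7,0,0,0,0],
    [-1,-2.7,10.5,0,0,0,0],
    [-1,-3.6,14,0,0,0,0],
    [-1,-4.1,16.5,0,0,0,0]
  ]
}}

```text
t: 4.27
position: [0.5556, 0.2203, 0.1355]
orientation: [-180.0, -0.0, 83.5]
ft_force: [-0.1, -0.5, -1.6]
finger_gap: 0.0329
finger_force: 30.1
```

Call:
{"method": "carry_out", "body": {
  "targets": [
    [-1,-0.2,1.6,0,0,0,0],
    [-1,-0.2,1.9,0,0,0,0],
    [-1,-0.2,1.9,0,0,0,0],
    [-1,-0.2,1.9,0,0,0,0]
  ]
}}

```text
t: 4.6
position: [0.5553, 0.2358, 0.1353]
orientation: [180.0, 0.0, 83.3]
ft_force: [0.6, -0.5, -1.1]
finger_gap: 0.0327
finger_force: 30.1
```

```bash
python3 - <<'E'
from bench import manip
import cv2,pickle
from h import *
s=manip.get_state(); print(s["position"],s["orientation"],s["finger_gap"],s["ft_force"])
for n in("top","wrist"):
    c=manip.read_camera(n); pickle.dump(c,open(n+"1.pkl","wb")); cv2.imwrite(f"pics/{n}1.png",c["pixels"][:,:,::-1])
E
python3 -c "
import cv2,numpy as np
a=cv2.imread('pics/top1.png');b=cv2.imread('pics/wrist1.png')
cv2.imwrite('pics/m1.png',np.hstack([cv2.resize(a[130:380,100:432],(400,300)),cv2.resize(b,(400,300))]))"
```

```text
[0.55533583 0.23584739 0.13531065] [1.79992044e+02 3.79578036e-02 8.33343409e+01] 0.03266056708338668 [ 0.56206702 -0.5410599  -1.08684937]
```

View pics/m1.png

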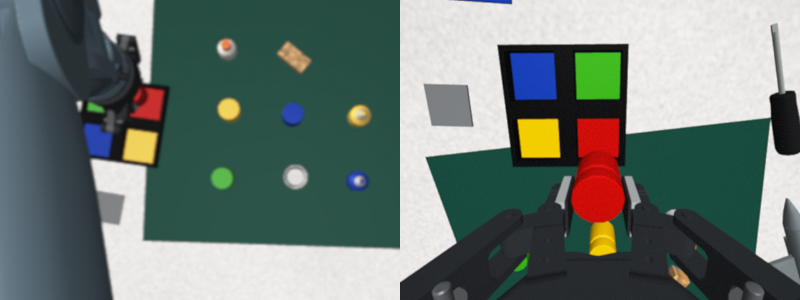

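The red jar is held above the red well; in the wrist view the jar is at (597,185) and its chip at (598,135). I'll use the wrist view to check the caddy position and how the jar sits in the grip.

Run:
```python
import pickle
from h import *
c=pickle.load(open("wrist1.pkl","rb")); 
o=-c["R"].T@c["t"]; print("cam",o.round(3))
for col in H:
    k,l,s,ce=cv2.connectedComponentsWithStats(mask(c,col))
    for i in range(1,k):
        if s[i,4]>1500:
            ct=max(cv2.findContours((l==i).astype(np.uint8),0,2)[0],key=cv2.contourArea)
            q=cv2.approxPolyDP(ct,8,True)[:,0]
            print(col,ce[i].round(),s[i,4],s[i,:4],ray(c,ce[i],.007).round(4),[ray(c,p,.007).round(4).tolist() for p in q] if len(q)==4 else len(q))
m=mask(c,"red");W=world(c); w=W[(m>0)&(W[...,2]>.09)]; 
t=w[w[:,2]>w[:,2].max()-.004]
print("jar side pts",w.min(0),w.max(0),np.percentile(w,[2,98],axis=0))
for z in (.115,.125,.135,.142):
    s=w[abs(w[:,2]-z)<.002]; print(z,len(s),s[:,0].min(),s[:,0].max(),s[:,1].min(),s[:,1].max())if len(s)else 0
```

```text
cam [0.564 0.309 0.27 ]
red [317. 273.] 11614 [274 189  87 168] [0.5507 0.197 ] 8
yellow [223. 221.] 4101 [187 189  70  64] [0.4837 0.2491] [[0.5102, 0.2699], [0.4613, 0.2741], [0.457, 0.2263], [0.5052, 0.2215]]
yellow [324. 383.] 2040 [303 354  44  56] [0.5445 0.091 ] [[0.5569, 0.1199], [0.5317, 0.1146], [0.5229, 0.0668], [0.5616, 0.0668]]
green [316. 121.] 5427 [280  83  74  77] [0.564  0.3135] [[0.5906, 0.3354], [0.5418, 0.3398], [0.536, 0.2907], [0.5863, 0.2855]]
blue [214. 121.] 5236 [176  84  75  76] [0.4917 0.3216] [[0.4703, 0.3482], [0.4647, 0.299], [0.5119, 0.2927], [0.5184, 0.3426]]
jar side pts [0.5376078  0.22163447 0.09962262] [0.60062043 0.30898113 0.26985145] [[0.54087578 0.2248005  0.10516073]
 [0.57069875 0.25485813 0.15072708]]
0.115 177 0.5409282800940095 0.5724064960644536 0.23658519049889234 0.25504338273602595
0.125 207 0.5408020499522016 0.571835768931101 0.24044345851065066 0.25520912895881137
0.135 93 0.5410489467859327 0.572073917611624 0.23932433853488794 0.2550919607726376
0.142 301 0.5376077984051347 0.57210922409527 0.22531947978443573 0.25554049635240156
```

Call:
{"method": "carry_out", "body": {
  "targets": [
    [-1,0,0.2,-2,0,0,0],
    [-1,0,0.2,-4.5,0,0,0],
    [-1,0,0.2,-6.5,0,0,0],
    [-1,0,0.2,-7.8,0,0,0],
    [-1,0,0.2,-8.5,0,0,0]
  ]
}}

```text
t: 5.12
position: [0.554, 0.2366, 0.0481]
orientation: [-179.8, 0.1, 83.2]
ft_force: [0.6, -0.3, -0.4]
finger_gap: 0.0328
finger_force: 30.1
```

Call:
{"method": "carry_out", "body": {
  "targets": [
    [-1,0,0,-0.1,0,0,0],
    [-1,0,0,-0.2,0,0,0],
    [-1,0,0,-0.3,0,0,0],
    [-1,0,0,-0.4,0,0,0],
    [-1,0,0,-0.4,0,0,0]
  ]
}}

```text
t: 5.53
position: [0.556, 0.2385, 0.0472]
orientation: [179.9, -0.0, 83.3]
ft_force: [-0.5, -0.8, -0.7]
finger_gap: 0.0329
finger_force: 30.1
```

Call:
{"method": "carry_out", "body": {
  "targets": [
    [-1,0,0,-0.1,0,0,0],
    [-1,0,0,-0.2,0,0,0],
    [-1,0,0,-0.25,0,0,0],
    [-1,0,0,-0.3,0,0,0],
    [-1,0,0,-0.3,0,0,0]
  ]
}}

```text
t: 5.95
position: [0.5558, 0.2387, 0.0447]
orientation: [179.9, -0.0, 83.4]
ft_force: [-1.2, 0.2, 7.2]
finger_gap: 0.0332
finger_force: 30.8
```

Call:
{"method": "carry_out", "body": {
  "targets": [
    [-0.15,0,0,0,0,0,0],
    [0,0,0,0,0,0,0],
    [0.15,0,0,0,0,0,0],
    [0.3,0,0,0,0,0,0],
    [0.4,0,0,0,0,0,0]
  ]
}}

```text
t: 6.37
position: [0.5551, 0.2384, 0.0431]
orientation: [-180.0, 0.0, 83.3]
ft_force: [-0.4, -0.8, -0.3]
finger_gap: 0.0597
finger_force: 0.0
```

Call:
{"method": "carry_out", "body": {
  "targets": [
    [0.4,0,0,1,0,0,0],
    [0.4,0,0,3,0,0,0],
    [0.4,0,0,6,0,0,0],
    [0.4,0,0,9,0,0,0],
    [0.4,0,0,10,0,0,0]
  ]
}}

```text
t: 6.78
position: [0.5577, 0.2392, 0.1487]
orientation: [179.6, -0.2, 83.3]
ft_force: [1.2, 0.5, 0.3]
finger_gap: 0.0603
finger_force: 0.0
```

```bash
cat > see.py <<'E'
import pickle,sys
from bench import manip
from h import *
c=manip.read_camera("wrist"); W=world(c); print(manip.get_state()["position"])
cv2.imwrite(f"pics/{sys.argv[1]}.png",c["pixels"][:,:,::-1])
for col in H:
    k,l,s,ce=cv2.connectedComponentsWithStats(mask(c,col))
    for i in range(1,k):
        if s[i,4]>600:
            w=W[l==i]; hi=(l==i)&(abs(W[...,2]-.059)<.006); hb=(l==i)&(abs(W[...,2]-.052)<.004)
            out=[col,ce[i].round(),s[i,4],"@.007",ray(c,ce[i],.007).round(4)]
            for nm,h,z in(("caddytop",hi,.059),("benchtop",hb,.052)):
                v,u=np.nonzero(h)
                if len(u)>300: out+=[nm,len(u),ray(c,((u.min()+u.max())/2,(v.min()+v.max())/2),z).round(4),"meanz",W[h][:,2].mean().round(4)]
            print(*out)
E
python3 see.py w2
```

```text
[0.5583885  0.239405   0.14917659]
red [314. 225.] 4191 @.007 [0.5557 0.2384] caddytop 1915 [0.5563 0.2427] meanz 0.0589
yellow [224. 222.] 3762 @.007 [0.4837 0.249 ]
yellow [320. 380.] 2255 @.007 [0.5443 0.0882] benchtop 874 [0.5462 0.1103] meanz 0.0516
green [313. 128.] 4849 @.007 [0.5641 0.3134]
blue [136.   7.] 1516 @.007 [0.4529 0.4057]
blue [216. 128.] 4729 @.007 [0.4916 0.3215]
```

View pics/w2.png

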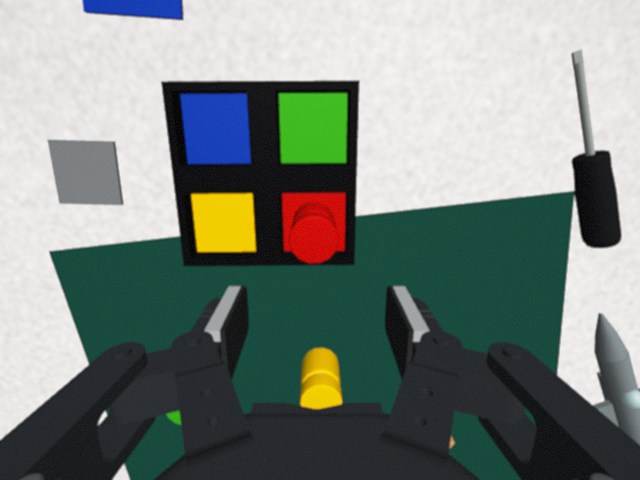

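The wrist view shows the red jar upright on its chip at (314,235). The yellow jar is next.

Call:
{"method": "carry_out", "body": {
  "targets": [
    [0.5,-0.2,-3,0,0,0,0],
    [0.5,-0.5,-6.5,0,0,0,0],
    [0.5,-0.8,-10,0,0,0,0],
    [0.5,-1.1,-13,0,0,0,0],
    [0.5,-1.1,-13.4,0,0,0,0]
  ]
}}

```text
t: 7.25
position: [0.5429, 0.1002, 0.1422]
orientation: [-179.9, 0.2, 83.1]
ft_force: [-0.9, 0.0, 0.2]
finger_gap: 0.0637
finger_force: 0.0
```

Call:
{"method": "carry_out", "body": {
  "targets": [
    [0.5,0,0,-2,0,0,0],
    [0.5,0,0,-5,0,0,0],
    [0.5,0,0,-8,0,0,0],
    [0.5,0,0,-10,0,0,0],
    [0.5,0,0,-10.7,0,0,0]
  ]
}}

```text
t: 7.67
position: [0.5406, 0.1044, 0.0321]
orientation: [-179.6, 0.1, 83.3]
ft_force: [-1.0, -0.2, -0.5]
finger_gap: 0.0641
finger_force: 0.0
```

Call:
{"method": "carry_out", "body": {
  "targets": [
    [0.5,0,0,0,0,0,0],
    [0.2,0,0,0,0,0,0],
    [0,0,0,0,0,0,0],
    [-0.2,0,0,0,0,0,0],
    [-1,0,0,0,0,0,0]
  ]
}}

```text
t: 8.08
position: [0.5459, 0.1046, 0.0381]
orientation: [179.8, -0.0, 83.3]
ft_force: [-0.6, 0.1, 3.3]
finger_gap: 0.0326
finger_force: 29.7
```

Call:
{"method": "carry_out", "body": {
  "targets": [
    [-1,0,0,0,0,0,0],
    [-1,0,0,0,0,0,0],
    [-1,0,0,0,0,0,0]
  ]
}}

```text
t: 8.33
position: [0.5459, 0.1046, 0.0381]
orientation: [179.8, -0.1, 83.3]
ft_force: [-0.9, 0.4, 5.4]
finger_gap: 0.0328
finger_force: 29.9
```

Call:
{"method": "carry_out", "body": {
  "targets": [
    [-1,0,0,1,0,0,0],
    [-1,0,0,3,0,0,0],
    [-1,-0.5,0.5,6,0,0,0],
    [-1,-1.5,2.5,7,0,0,0],
    [-1,-3,5.5,7,0,0,0]
  ]
}}

```text
t: 8.75
position: [0.5179, 0.1587, 0.1105]
orientation: [179.6, -0.1, 83.1]
ft_force: [0.3, 1.3, -0.5]
finger_gap: 0.0328
finger_force: 30.2
```

Call:
{"method": "carry_out", "body": {
  "targets": [
    [-1,-1.4,3.2,0,0,0,0],
    [-1,-2.6,6.4,0,0,0,0],
    [-1,-3.2,8.6,0,0,0,0],
    [-1,-3.2,9,0,0,0,0],
    [-1,-3.2,9,0,0,0,0]
  ]
}}

```text
t: 9.17
position: [0.4819, 0.2506, 0.1068]
orientation: [180.0, 0.0, 83.5]
ft_force: [1.8, -0.7, -0.5]
finger_gap: 0.0329
finger_force: 30.2
```

Call:
{"method": "carry_out", "body": {
  "targets": [
    [-1,0,0,0,0,0,0],
    [-1,0,0,0,0,0,0]
  ]
}}

```text
t: 9.33
position: [0.4826, 0.2484, 0.1064]
orientation: [180.0, 0.0, 83.3]
ft_force: [-0.0, 0.3, -0.6]
finger_gap: 0.033
finger_force: 30.2
```

```bash
cat > held.py <<'E'
import sys
from bench import manip
from h import *
c=manip.read_camera("wrist"); W=world(c); s=manip.get_state(); p=s["position"]; print(p,s["ft_force"])
m=(mask(c,sys.argv[1])>0)&(np.abs(W[...,2]-(p[2]-.015))<.02)&(np.hypot(W[...,0]-p[0],W[...,1]-p[1])<.03)
w=W[m]; a,b=np.percentile(w,[1,99],axis=0); print("jar x",(a[0]+b[0])/2,"width",b[0]-a[0],"y",b[1]-.017)
E
python3 held.py yellow
```

```text
[0.48270357 0.24823818 0.10640321] [ 0.16198442 -0.46299085 -0.48260688]
jar x 0.4829589458125487 width 0.031188393438411954 y 0.2464520479339315
```

Call:
{"method": "carry_out", "body": {
  "targets": [
    [-1,0.1,0.2,-1.5,0,0,0],
    [-1,0.1,0.2,-3,0,0,0],
    [-1,0.1,0.2,-4.4,0,0,0],
    [-1,0.1,0.2,-5.2,0,0,0],
    [-1,0.1,0.2,-5.6,0,0,0]
  ]
}}

```text
t: 9.8
position: [0.4826, 0.2501, 0.049]
orientation: [-179.9, 0.1, 83.2]
ft_force: [0.8, -0.1, -0.3]
finger_gap: 0.0329
finger_force: 30.2
```

Call:
{"method": "carry_out", "body": {
  "targets": [
    [-1,0,0,-0.1,0,0,0],
    [-1,0,0,-0.2,0,0,0],
    [-1,0,0,-0.3,0,0,0],
    [-1,0,0,-0.4,0,0,0],
    [-1,0,0,-0.4,0,0,0]
  ]
}}

```text
t: 10.22
position: [0.4836, 0.2516, 0.0467]
orientation: [179.9, -0.0, 83.3]
ft_force: [-0.4, 0.2, -0.6]
finger_gap: 0.0328
finger_force: 30.2
```

Call:
{"method": "carry_out", "body": {
  "targets": [
    [-1,0,0,-0.1,0,0,0],
    [-1,0,0,-0.2,0,0,0],
    [-1,0,0,-0.3,0,0,0],
    [-1,0,0,-0.3,0,0,0]
  ]
}}

```text
t: 10.55
position: [0.4837, 0.2516, 0.045]
orientation: [179.9, -0.0, 83.4]
ft_force: [-2.7, -2.0, 10.8]
finger_gap: 0.0334
finger_force: 31.3
```

Call:
{"method": "carry_out", "body": {
  "targets": [
    [-0.15,0,0,0,0,0,0],
    [0,0,0,0,0,0,0],
    [0.15,0,0,0,0,0,0],
    [0.3,0,0,0,0,0,0],
    [0.4,0,0,0,0,0,0]
  ]
}}

```text
t: 10.97
position: [0.4832, 0.2514, 0.0431]
orientation: [-180.0, 0.0, 83.3]
ft_force: [0.4, 0.2, 0.6]
finger_gap: 0.0593
finger_force: 0.0
```

Call:
{"method": "carry_out", "body": {
  "targets": [
    [0.4,0,0,1,0,0,0],
    [0.4,0,0,3,0,0,0],
    [0.4,0,0,6,0,0,0],
    [0.4,0,0,9,0,0,0],
    [0.4,0,0,10,0,0,0]
  ]
}}

```text
t: 11.38
position: [0.4856, 0.2523, 0.1484]
orientation: [179.7, -0.2, 83.3]
ft_force: [1.3, 0.9, 0.9]
finger_gap: 0.06
finger_force: 0.0
```

Call:
{"method": "carry_out", "body": {
  "targets": [
    [0.5,-1,-3,0,0,0,0],
    [0.5,-2.2,-6.5,0,0,0,0],
    [0.5,-3.5,-10,0,0,0,0],
    [0.5,-4.9,-13.4,0,0,0,0],
    [0.5,-4.9,-14.1,0,0,0,0]
  ]
}}

```text
t: 11.8
position: [0.4305, 0.1069, 0.1429]
orientation: [-179.8, 0.2, 83.1]
ft_force: [-0.4, 0.8, 0.1]
finger_gap: 0.0641
finger_force: 0.0
```

Call:
{"method": "carry_out", "body": {
  "targets": [
    [0.5,0,0,0,0,0,0],
    [0.5,0,0,0,0,0,0]
  ]
}}

```text
t: 11.97
position: [0.4349, 0.1105, 0.1437]
orientation: [179.9, -0.1, 83.3]
ft_force: [0.6, 0.5, -0.6]
finger_gap: 0.064
finger_force: 0.0
```

```bash
python3 see.py w3
```

```text
[0.43516492 0.11105479 0.14367778]
red [479.  27.] 4426 @.007 [0.5613 0.2365] caddytop 1368 [0.5537 0.2307] meanz 0.0586
yellow [365.  30.] 4609 @.007 [0.4838 0.2441] caddytop 1406 [0.4815 0.2392] meanz 0.0586
yellow [467. 441.] 945 @.007 [ 0.5558 -0.1246]
green [318. 235.] 2502 @.007 [0.4351 0.1013] benchtop 1843 [0.4359 0.1108] meanz 0.0519
blue [465. 331.] 999 @.007 [ 0.553  -0.0011]
```

View pics/w3.png

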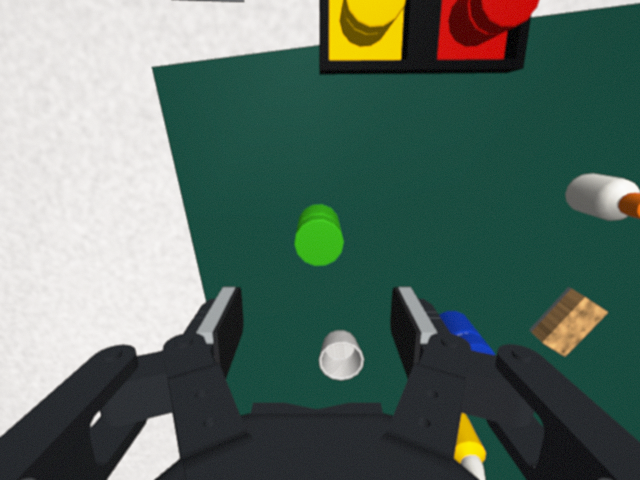

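Yellow and red stand upright in their wells at the top of the view. The green jar at (319,240) is centred under the gripper.

Call:
{"method": "carry_out", "body": {
  "targets": [
    [0.5,0,0,-2,0,0,0],
    [0.5,0,0,-5,0,0,0],
    [0.5,0,0,-8,0,0,0],
    [0.5,0,0,-10.2,0,0,0],
    [0.5,0,0,-10.8,0,0,0]
  ]
}}

```text
t: 12.43
position: [0.4322, 0.1115, 0.0322]
orientation: [-179.7, 0.0, 83.5]
ft_force: [-0.8, -0.5, -0.3]
finger_gap: 0.0644
finger_force: 0.0
```

Call:
{"method": "carry_out", "body": {
  "targets": [
    [0.5,0,0,0,0,0,0],
    [0.2,0,0,0,0,0,0],
    [0,0,0,0,0,0,0],
    [-0.2,0,0,0,0,0,0],
    [-1,0,0,0,0,0,0]
  ]
}}

```text
t: 12.85
position: [0.436, 0.1108, 0.037]
orientation: [179.8, -0.1, 83.4]
ft_force: [0.1, 0.6, 4.6]
finger_gap: 0.0329
finger_force: 29.5
```

Call:
{"method": "carry_out", "body": {
  "targets": [
    [-1,0,0,0,0,0,0],
    [-1,0,0,0,0,0,0],
    [-1,0,0,0,0,0,0]
  ]
}}

```text
t: 13.1
position: [0.436, 0.1108, 0.0369]
orientation: [179.8, -0.1, 83.3]
ft_force: [-1.3, 0.8, 6.6]
finger_gap: 0.0332
finger_force: 29.6
```

Call:
{"method": "carry_out", "body": {
  "targets": [
    [-1,0,0,1,0,0,0],
    [-1,0,0,3,0,0,0],
    [-1,0,0,6,0,0,0],
    [-1,0,0,9,0,0,0],
    [-1,0,0,10,0,0,0]
  ]
}}

```text
t: 13.52
position: [0.4367, 0.1106, 0.1397]
orientation: [179.6, -0.1, 83.3]
ft_force: [0.5, 0.3, -0.5]
finger_gap: 0.0329
finger_force: 30.2
```

Call:
{"method": "carry_out", "body": {
  "targets": [
    [-1,1,1.6,0,0,0,0],
    [-1,2.9,4.6,0,0,0,0],
    [-1,4.9,7.8,0,0,0,0],
    [-1,6.9,11,0,0,0,0],
    [-1,8.8,14,0,0,0,0]
  ]
}}

```text
t: 13.93
position: [0.5232, 0.252, 0.136]
orientation: [179.9, -0.0, 83.3]
ft_force: [0.9, -0.2, -1.0]
finger_gap: 0.0331
finger_force: 30.2
```

Call:
{"method": "carry_out", "body": {
  "targets": [
    [-1,1.9,3,0,0,0,0],
    [-1,3.3,5.2,0,0,0,0],
    [-1,4,6.2,0,0,0,0],
    [-1,4,6.2,0,0,0,0],
    [-1,4,6.2,0,0,0,0]
  ]
}}

```text
t: 14.35
position: [0.5623, 0.3126, 0.1353]
orientation: [180.0, 0.0, 83.4]
ft_force: [-0.3, -0.5, -0.1]
finger_gap: 0.0331
finger_force: 30.2
```

Call:
{"method": "carry_out", "body": {
  "targets": [
    [-1,0,0,0,0,0,0],
    [-1,0,0,0,0,0,0]
  ]
}}

```text
t: 14.52
position: [0.5616, 0.3114, 0.1355]
orientation: [-180.0, 0.0, 83.3]
ft_force: [-0.1, -0.4, -1.2]
finger_gap: 0.0328
finger_force: 30.2
```

```bash
python3 held.py green; python3 see.py w4
```

```text
[0.56172809 0.31135516 0.13557147] [ 0.71613529  0.43635009 -0.32293974]
jar x 0.5620869895134577 width 0.03011317656593482 y 0.31001266344938305
[0.56183657 0.31146334 0.13562737]
yellow [219. 312.] 2052 @.007 [0.4719 0.2479] caddytop 576 [0.4833 0.2605] meanz 0.0582
green [318. 282.] 11703 @.007 [0.5569 0.2652]
blue [142.  69.] 10135 @.007 [0.4559 0.4368]
blue [226. 226.] 3898 @.007 [0.4916 0.3205]
```

Call:
{"method": "carry_out", "body": {
  "targets": [
    [-1,0.2,0.2,-2,0,0,0],
    [-1,0.2,0.2,-4.5,0,0,0],
    [-1,0.2,0.2,-6.7,0,0,0],
    [-1,0.2,0.2,-8,0,0,0],
    [-1,0.2,0.2,-8.6,0,0,0]
  ]
}}

```text
t: 15.03
position: [0.5623, 0.313, 0.0469]
orientation: [-179.8, 0.1, 83.3]
ft_force: [-0.6, 0.0, -0.5]
finger_gap: 0.0329
finger_force: 30.2
```

Call:
{"method": "carry_out", "body": {
  "targets": [
    [-1,0,0,-0.1,0,0,0],
    [-1,0,0,-0.2,0,0,0],
    [-1,0,0,-0.3,0,0,0],
    [-1,0,0,-0.4,0,0,0],
    [-1,0,0,-0.4,0,0,0]
  ]
}}

```text
t: 15.45
position: [0.565, 0.3147, 0.0463]
orientation: [179.9, -0.1, 83.3]
ft_force: [-0.7, -0.3, -0.4]
finger_gap: 0.0329
finger_force: 30.2
```

Call:
{"method": "carry_out", "body": {
  "targets": [
    [-1,0,0,-0.1,0,0,0],
    [-1,0,0,-0.2,0,0,0],
    [-1,0,0,-0.3,0,0,0],
    [-1,0,0,-0.3,0,0,0]
  ]
}}

```text
t: 15.78
position: [0.5648, 0.3146, 0.0439]
orientation: [179.9, -0.0, 83.3]
ft_force: [-2.7, -0.7, 8.9]
finger_gap: 0.033
finger_force: 31.0
```

Call:
{"method": "carry_out", "body": {
  "targets": [
    [-0.15,0,0,0,0,0,0],
    [0,0,0,0,0,0,0],
    [0.15,0,0,0,0,0,0],
    [0.3,0,0,0,0,0,0],
    [0.4,0,0,0,0,0,0]
  ]
}}

```text
t: 16.2
position: [0.5641, 0.3144, 0.0421]
orientation: [-180.0, 0.0, 83.3]
ft_force: [-0.0, -0.7, -0.4]
finger_gap: 0.0598
finger_force: 0.0
```

Call:
{"method": "carry_out", "body": {
  "targets": [
    [0.4,0,0,1,0,0,0],
    [0.4,0,0,3,0,0,0],
    [0.4,0,0,6,0,0,0],
    [0.4,0,0,9,0,0,0],
    [0.4,0,0,10,0,0,0]
  ]
}}

```text
t: 16.62
position: [0.5666, 0.3154, 0.148]
orientation: [179.6, -0.2, 83.3]
ft_force: [0.9, 0.4, 0.7]
finger_gap: 0.0596
finger_force: 0.0
```

Call:
{"method": "carry_out", "body": {
  "targets": [
    [0.5,-0.2,-3,0,0,0,0],
    [0.5,-0.5,-7,0,0,0,0],
    [0.5,-0.8,-11,0,0,0,0],
    [0.5,-1.1,-15,0,0,0,0],
    [0.5,-1.4,-19,0,0,0,0]
  ]
}}

```text
t: 17.03
position: [0.5498, 0.1229, 0.1425]
orientation: [180.0, 0.0, 83.4]
ft_force: [1.3, 0.1, -0.5]
finger_gap: 0.0642
finger_force: 0.0
```

Call:
{"method": "carry_out", "body": {
  "targets": [
    [0.5,-0.3,-4,0,0,0,0],
    [0.5,-0.7,-8,0,0,0,0],
    [0.5,-1,-11.5,0,0,0,0],
    [0.5,-1,-12.3,0,0,0,0],
    [0.5,-1,-12.3,0,0,0,0]
  ]
}}

```text
t: 17.45
position: [0.5402, -0.001, 0.1425]
orientation: [180.0, 0.0, 83.1]
ft_force: [-0.5, -0.2, -0.3]
finger_gap: 0.0643
finger_force: 0.0
```

```bash
python3 see.py w5
```

```text
[0.54030882 0.00075643 0.14245893]
yellow [335. 345.] 1587 @.007 [ 0.5428 -0.1124]
blue [318. 232.] 2373 @.007 [ 0.5404 -0.0069] benchtop 1847 [0.5415 0.0024] meanz 0.052
```

View pics/w5.png

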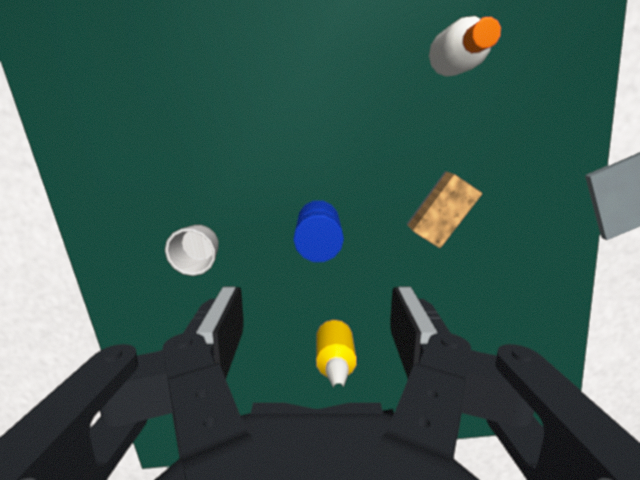

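The flat-capped blue jar at (319,232) is centred under the gripper. The yellow dropper at (336,350) is clear of the fingers.

Call:
{"method": "carry_out", "body": {
  "targets": [
    [0.5,0.1,0.1,-2,0,0,0],
    [0.5,0.1,0.1,-5,0,0,0],
    [0.5,0.1,0.1,-8,0,0,0],
    [0.5,0.1,0.1,-10.2,0,0,0],
    [0.5,0.1,0.1,-10.7,0,0,0]
  ]
}}

```text
t: 17.92
position: [0.538, 0.0047, 0.0315]
orientation: [-179.6, -0.0, 83.5]
ft_force: [-0.0, 0.7, -0.4]
finger_gap: 0.0644
finger_force: 0.0
```

Call:
{"method": "carry_out", "body": {
  "targets": [
    [0.5,0,0,0,0,0,0],
    [0.2,0,0,0,0,0,0],
    [0,0,0,0,0,0,0],
    [-0.2,0,0,0,0,0,0],
    [-1,0,0,0,0,0,0]
  ]
}}

```text
t: 18.33
position: [0.5429, 0.0025, 0.0372]
orientation: [179.8, -0.0, 83.4]
ft_force: [-0.7, 0.9, 6.0]
finger_gap: 0.033
finger_force: 29.5
```

Call:
{"method": "carry_out", "body": {
  "targets": [
    [-1,0,0,0,0,0,0],
    [-1,0,0,0,0,0,0],
    [-1,0,0,0,0,0,0]
  ]
}}

```text
t: 18.58
position: [0.5429, 0.0025, 0.0372]
orientation: [179.8, -0.0, 83.3]
ft_force: [-0.4, 1.4, 6.6]
finger_gap: 0.0336
finger_force: 29.6
```

Call:
{"method": "carry_out", "body": {
  "targets": [
    [-1,0,0,1,0,0,0],
    [-1,0,0,3,0,0,0],
    [-1,0,0,6,0,0,0],
    [-1,0,0,9,0,0,0],
    [-1,0,0,10,0,0,0]
  ]
}}

```text
t: 19.0
position: [0.5438, 0.002, 0.1404]
orientation: [179.6, 0.0, 83.3]
ft_force: [1.8, -0.8, 0.0]
finger_gap: 0.0328
finger_force: 30.0
```

Call:
{"method": "carry_out", "body": {
  "targets": [
    [-1,-0.3,2,0,0,0,0],
    [-1,-0.9,5.8,0,0,0,0],
    [-1,-1.5,9.6,0,0,0,0],
    [-1,-2.1,13.4,0,0,0,0],
    [-1,-2.7,17.2,0,0,0,0]
  ]
}}

```text
t: 19.42
position: [0.5137, 0.1757, 0.1354]
orientation: [180.0, 0.0, 83.3]
ft_force: [-0.1, 0.3, -0.2]
finger_gap: 0.0328
finger_force: 30.0
```

Call:
{"method": "carry_out", "body": {
  "targets": [
    [-1,-0.6,3.8,0,0,0,0],
    [-1,-1.2,7.6,0,0,0,0],
    [-1,-1.8,11.4,0,0,0,0],
    [-1,-2.2,14,0,0,0,0],
    [-1,-2.2,14.8,0,0,0,0]
  ]
}}

```text
t: 19.83
position: [0.4909, 0.3263, 0.1352]
orientation: [-180.0, -0.1, 83.6]
ft_force: [-0.6, 0.1, 0.1]
finger_gap: 0.0328
finger_force: 30.0
```

Call:
{"method": "carry_out", "body": {
  "targets": [
    [-1,0,0,0,0,0,0],
    [-1,0,0,0,0,0,0],
    [-1,0,0,0,0,0,0]
  ]
}}

```text
t: 20.08
position: [0.4924, 0.3209, 0.1351]
orientation: [-180.0, 0.1, 83.3]
ft_force: [-0.1, 0.2, -0.3]
finger_gap: 0.0331
finger_force: 30.0
```

```bash
python3 held.py blue
```

```text
[0.49248381 0.32077629 0.13520359] [ 0.19101744 -0.77174461  0.32406825]
jar x 0.49256844537395233 width 0.029692837982250864 y 0.31930780128194247
```

Call:
{"method": "carry_out", "body": {
  "targets": [
    [-1,0,0,-2,0,0,0],
    [-1,0,0,-4.5,0,0,0],
    [-1,0,0,-6.7,0,0,0],
    [-1,0,0,-8,0,0,0],
    [-1,0,0,-8.6,0,0,0]
  ]
}}

```text
t: 20.55
position: [0.491, 0.3199, 0.047]
orientation: [-179.8, 0.2, 83.2]
ft_force: [0.5, 0.6, -1.4]
finger_gap: 0.0328
finger_force: 30.0
```

Call:
{"method": "carry_out", "body": {
  "targets": [
    [-1,0,0,-0.1,0,0,0],
    [-1,0,0,-0.2,0,0,0],
    [-1,0,0,-0.3,0,0,0],
    [-1,0,0,-0.4,0,0,0],
    [-1,0,0,-0.4,0,0,0]
  ]
}}

```text
t: 20.97
position: [0.493, 0.3227, 0.0462]
orientation: [179.9, -0.1, 83.3]
ft_force: [1.2, -0.9, -0.0]
finger_gap: 0.0328
finger_force: 30.0
```

Call:
{"method": "carry_out", "body": {
  "targets": [
    [-1,0,0,-0.1,0,0,0],
    [-1,0,0,-0.2,0,0,0],
    [-1,0,0,-0.3,0,0,0],
    [-1,0,0,-0.3,0,0,0]
  ]
}}

```text
t: 21.3
position: [0.4928, 0.3228, 0.0442]
orientation: [179.9, -0.1, 83.4]
ft_force: [-2.4, -1.4, 10.1]
finger_gap: 0.0329
finger_force: 31.0
```

Now release, retreat and go clear to the side for a final look.

Call:
{"method": "carry_out", "body": {
  "targets": [
    [-0.15,0,0,0,0,0,0],
    [0,0,0,0,0,0,0],
    [0.15,0,0,0,0,0,0],
    [0.3,0,0,0,0,0,0],
    [0.4,0,0,0,0,0,0]
  ]
}}

```text
t: 21.72
position: [0.4922, 0.3224, 0.0421]
orientation: [-180.0, 0.0, 83.3]
ft_force: [-0.1, -0.5, 0.7]
finger_gap: 0.0597
finger_force: 0.0
```

Call:
{"method": "carry_out", "body": {
  "targets": [
    [0.4,0,0,1,0,0,0],
    [0.4,0,0,3,0,0,0],
    [0.4,0,0,6.5,0,0,0],
    [0.4,0,0,10,0,0,0],
    [0.4,0,0,12,0,0,0]
  ]
}}

```text
t: 22.13
position: [0.4936, 0.3231, 0.1669]
orientation: [179.8, -0.1, 83.3]
ft_force: [0.8, 0.3, 1.3]
finger_gap: 0.0598
finger_force: 0.0
```

Call:
{"method": "carry_out", "body": {
  "targets": [
    [0.4,-0.8,-4,0,0,0,0],
    [0.4,-1.6,-8,0,0,0,0],
    [0.4,-2.4,-12,0,0,0,0],
    [0.4,-3.2,-16,0,0,0,0],
    [0.4,-4,-20,0,0,0,0]
  ]
}}

```text
t: 22.55
position: [0.4517, 0.1209, 0.1631]
orientation: [179.9, -0.0, 83.4]
ft_force: [0.7, -1.5, 1.0]
finger_gap: 0.0598
finger_force: 0.0
```

Call:
{"method": "carry_out", "body": {
  "targets": [
    [0.4,0,-4,0,0,0,0],
    [0.4,0,-8,0,0,0,0],
    [0.4,0,-10,0,0,0,0],
    [0.4,0,-10,0,0,0,0],
    [0.4,0,-10,0,0,0,0]
  ]
}}

```text
t: 22.97
position: [0.4525, 0.0216, 0.163]
orientation: [179.9, -0.0, 83.2]
ft_force: [0.0, 0.6, 0.3]
finger_gap: 0.0595
finger_force: 0.0
```

Run:
```python
from bench import manip
from h import *
im=[]
for n in("top","scene"):
    c=manip.read_camera(n); W=world(c)
    im.append(c["pixels"][:,:,::-1])
    for col in H:
        m=mask(c,col); k=(m>0)&(abs(W[...,2]-.059)<.006)&(W[...,1]>.2)&(W[...,1]<.36)
        v,u=np.nonzero(k)
        if len(u)>20 and n=="top": print(col,len(u),ray(c,(u.mean(),v.mean()),.059).round(4))
    if n=="top":
        for col in("yellow","blue"):
            _,l,s,ce=cv2.connectedComponentsWithStats(mask(c,col)); print(col,[(x.round(1).tolist()) for x,y in zip(ce[1:],s[1:]) if y[4]>100 and x[0]>350])
cv2.imwrite("pics/f.png",np.hstack([cv2.resize(im[0][150:330,90:430],(400,300)),cv2.resize(im[1][120:360,180:500],(400,300))]))
```

```text
red 252 [0.5551 0.2413]
yellow 250 [0.4826 0.25  ]
green 247 [0.5632 0.3129]
blue 252 [0.4911 0.3208]
yellow []
blue []
```

View pics/f.png

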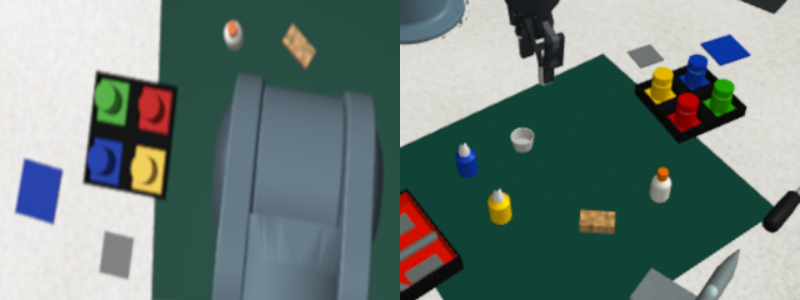

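All four jars stand upright on their matching chips, within about 2 mm of centre by measurement. Both droppers are still in place at (465,160) and (500,207).

```bash
python3 -c "
from bench import manip
print(manip.job_done())"
```

```text
the job is handed in; nothing more can be done
None
```

The job is handed in: the last camera check showed all four jars upright on their matching chips, about 2 mm from centre, and both droppers standing where they started; hand-in returned no verdict.

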